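# Push a square tube home into a welding corner stop

### The arm

A 7-joint arm with a two-finger parallel gripper is mounted at the origin on the work surface; the furniture and walls round the work are solid. World frame = base frame: x ahead of the robot, y to its left, z up, the work surface at z = 0. Lengths are in m, angles in rad, forces in N, time in s.
With the tool pointing down it reaches from about 0.4 to 0.875 m from the base axis. Payload 19.3 kg.
Tool frame: the origin (TCP) lies midway between the tips of the shut fingers; the grasp point (between the pads) lies 19 mm behind it; z points along the fingers, y is the direction in which the jaws open and shut (so a half turn about z gives the same grasp; the last joint's range is limited). The gripper opens to 85 mm and grips with 20 to 120 N. Pads are 22 mm wide; open, the fingers measure 114 mm over their backs; the gripper's body (76 mm by 85 mm) begins 54 mm behind the grasp point. The pads swing forward as they close: fully open they stand 13 mm farther back than shut.
Start: joints at [1.106, 0.521, -0.036, 1.599, 0.021, 1.021, -0.113], TCP at [0.24, -0.577, 0.231] pointing down, gripper open.
Joint ranges: [-2.91, 2.91], [-0.3, 2.13], [-1.5, 1.42], [0.17, 2.43], [-1.26, 4.41], [0.16, 1.93], [-2.52, 2.52]. Speed limits (rad/s): [1.89, 1.89, 2.39, 2.39, 3.01, 3.01, 3.01].

### API

Orientations are given as [roll, pitch, yaw] about the fixed x, y, z axes, in that order (R = Rz(yaw) Ry(pitch) Rx(roll)).
In Python, from workcell import telemetry, cams, workorder gives the robot as it stands. The module is installed in compiled form; this text tells all that it offers.
- The arm moves only by the tool apply_moves, never from a script. Its argument "steps" is a list of rows, each a list of 4 numbers: the shift along the tool's x, y, z in cm, then the turn about the tool's z in rad. A call has exactly 10 rows; each row is the pose to reach, as a shift and turn from the pose commanded when the call began, along the tool's axes at that moment; what a row does not reach only later rows make up. A row lasts 1/12 s, in which the tool goes at most 41.7 mm and 7.16 degrees, less where a joint would pass 70% of its speed; a pose out of reach is approached as far as the arm can. A call with a gripper value outside its range is refused whole. "claw" is the closure, from 0 (fully open) to 1 (shut), set as the call begins (left out, the last holds). The fingers move at their own pace and stop on an object; "force" is the grip in N (left out, the last holds). Time passes only in rows, so rows that repeat a pose let the fingers close, or fill a call up. It gives the time, the measured TCP pose, the force and the opening at its end, in the units of the state.
- telemetry.observe(): the state, without advancing time (a new reading comes with each control period).
- cams.grab_frame(name): name is "scene" or "top" or "wrist"; returns a dict with "color" (400x640x3 uint8, red, green, blue), "mtx" (3x3 intrinsics, pixels), "eye" and "orientation" of the camera in the world; the wrist camera has in their place "T_tool_cam" (4x4, takes a point from camera to tool coordinates, whose origin is the TCP and whose axes are the flange's). Camera axes: x right, y down, z forward; pixel columns grow to the right and rows downward; lengths in m; the calibration is good to about 2 mm. A picture is of the moment at which its call begins: read the wrist's pose just before it. There is no depth.
- workorder.job_done(): hands the job in, once; it reports no verdict.
Trained networks look in the newest picture that a camera, given by its name, has taken for a name from the list of things; names that differ only in an ending like _2 or _b are one class to them, and where a whole thing is asked for, a point or a joint stands for the part that bears it (a point fixed in the world has none). Each returns a list of dicts, best first, with "score" (0 to 1); they miss things now and then, are a little off and sometimes report something else, mostly with a low value. They report only what shows in the picture. A call takes as long as a camera call. They do not tell look-alikes from the thing itself.
- cams.find_in(camera, name): "box" ([left, top, width, height] in pixels, round what is visible of it).
- cams.pinpoint(camera, name): "uv" ([column, row] in pixels: a listed point, or the origin of a listed thing).
The state is a dict: "clock": time; "qpos": joint angles; "qd": joint speeds; "joint_efforts": joint torques, N m; "position": TCP position; "tool_rot": TCP orientation; "force": force on the tool from outside, world axes, zero at the start; "moment": the same for the moment, N m; "grip_width": finger opening in m.
Only numpy, scipy, OpenCV 4.12 (cv2) and the standard library are available. Lean on these libraries where they do the work, as an engineer would, in place of code of your own. Each camera call takes 0.05 s, during which the arm holds its last target. There are 200 camera calls.

### The job

Get the square steel tube ready for tack-welding: push it along the table top with the fingers until its long side lies flat against the long fence of the bolted corner stop and its end is butted up against the short stop bar. Only push it, never pick it up or tip it, and leave the other pieces lying round it where they are. Finish with the robot clear.

Things in the scene. Friction and masses are not known exactly. Their poses are not given: they have to be found in the camera images.
- tube: Loose brown-grey square steel tube, 40 mm wide (x), 120 long (y), 40 high, wall 3 mm, ends open, 0.2 to 0.4 kg. Origin: centre of its underside; z up. It starts some 4 to 12 cm short of fence and stop bar, its y within 0.35 rad of the corner stop's y.
- tube_center (a point): Centre of the square tube, 20 mm above its underside.
- corner_stop: L of two bare steel bars, 25 mm wide, 28 high (screw heads to 34), bolted down. Origin: inner corner at table height. Long fence along its y, y -220 to -10 mm; working face x = 0 faces -x, the robot; bar x 0 to 25. Short stop bar along its x, x -75 to 25 mm; working face y = 0 faces -y; bar y 0 to 25. Tube home: centre at x -20, y -60 mm, its y axis along this y.
- flat_bar: Bystander: loose dark flat steel bar 32 x 110 x 8 mm lying behind the fence. Origin: centre of underside, length along y.
- bolt: Bystander: loose bolt 14 x 56 x 16 mm lying beyond the stop bar. Origin: centre of underside, length along y.
- soapstone: Bystander: loose soapstone stick 13 x 100 x 7 mm lying on the robot's side of the stop bar, to the left. Origin: centre of underside, length along y.
- angle_iron: Bystander: loose steel angle 30 x 160 x 30 mm lying to the right of the tube. Origin: centre of underside, length along y.
Not all that is in view belongs to the job. What is shaped like the tube but turquoise is not meant.

How it is judged:
At the end, for the whole second after the job is handed in: The tube lies flat on the table and at rest, its long side on the fence and its end on the stop bar, each within 3 mm, and parallel to the fence within 0.03 rad (x of tube_center in the frame of corner_stop between -0.023 and -0.017 m and y of tube_center in the frame of corner_stop between -0.063 and -0.057 m and angle between the y axis of tube and the y axis of corner_stop, either way round below 0.03 rad and angle between tube's own z axis and vertical below 0.03 rad and height (world z) of tube below 0.003 m and linear speed of tube below 0.01 m/s); the robot touches nothing.
It fails at once if the tube is lifted more than 8 mm off the table (height (world z) of tube above 0.008 m).
It fails at once if the tube is tipped by more than 0.3 rad (angle between tube's own z axis and vertical above 0.3 rad).
It fails at once if a bystander piece is shifted more than 15 mm (distance of any of flat_bar, bolt, soapstone, angle_iron from where it was at the start of the episode above 0.015 m).
It also fails if it takes over 43 s, if anything falls off the work surface, if the arm or the gripper's body presses on something with over 40 N, if the wrist force passes 120 N, or if a joint passes its speed limit or range.

## Working session

There is one attempt and no reset: what is moved stays moved. The work goes in short steps, Python scripts to look and compute and a tool call to move; the robot and the scene stay as the last step left them, time stands still between calls to the robot, and variables do not carry over. Pictures are saved under pics/ and viewed, about 8 in all and at most 12, crops included, and the job is handed in when it is done.

Besides the shell and the picture viewer there is one more tool, called after ">>>" as name(argument=value, ...) on one line, values as JSON. apply_moves: Moves the arm, as the interface text tells. Its arguments: {"type":"object","properties":{"steps":{"type":"array"},"claw":{"type":"number"},"force":{"type":"number"}},"required":["steps"]}

```bash
mkdir -p pics; cat > h.py <<'E'
import numpy as np, cv2
from scipy.spatial.transform import Rotation as R
from workcell import telemetry, cams, workorder
def grab(n,save=None):
    f=cams.grab_frame(n)
    if save: cv2.imwrite('pics/'+save,f['color'][:,:,::-1])
    return f
def rot(f):
    o=np.array(f['orientation'],float)
    return o if o.shape==(3,3) else R.from_euler('xyz',o).as_matrix() if o.size==3 else R.from_quat(o).as_matrix()
def ray(f,uv,z):
    d=rot(f)@np.linalg.solve(f['mtx'],[uv[0],uv[1],1.]); e=np.array(f['eye'])
    return e+d*(z-e[2])/d[2]
def proj(f,p):
    c=rot(f).T@(np.array(p)-f['eye']); c=f['mtx']@c; return c[:2]/c[2]
E
python3 - <<'E'
from h import *
s=telemetry.observe();print(s)
for n in('top','scene'):
    f=grab(n,n+'0.png');print(n,f['mtx'],f['eye'],f['orientation'])
    for t in('tube','tube_center','corner_stop','flat_bar','bolt','soapstone','angle_iron'):
        b=cams.find_in(n,t) if t!='tube_center' else []
        p=cams.pinpoint(n,t)
        print(t,[(np.round(x['box']),round(x['score'],2)) for x in b[:3]],[(np.round(x['uv'],1),round(x['score'],2),np.round(ray(f,x['uv'],.02 if t=='tube_center' else 0)[:2],3)) for x in p[:3]])
E
```

```text
{'clock': 0.0, 'qpos': array([ 1.10581539,  0.52200197, -0.03632474,  1.59999004,  0.02120172,
        1.021113  , -0.11283427]), 'qd': array([-0.0004467 , -0.00109713,  0.00023083,  0.0007087 ,  0.00135766,
       -0.00106065, -0.00031828]), 'joint_efforts': array([-7.36661023e-04, -9.27115417e+01,  1.97961934e+00, -3.69932735e+01,
        1.78213004e-02,  8.18520872e-03, -5.41916472e-05]), 'position': array([ 0.24021434, -0.57663217,  0.23073971]), 'tool_rot': array([-3.14046846e+00,  8.36275923e-05,  3.94735002e-01]), 'force': array([0.39865802, 0.92642986, 0.28184563]), 'moment': array([-0.0386198 , -0.01364418,  0.02550773]), 'grip_width': 0.08547356410493606}
top [[363.37674221   0.         315.80086643]
 [  0.         363.37674221 206.02401299]
 [  0.           0.           1.        ]] [ 0.49032946 -0.00406395  0.90759514] [-3.0375464  -0.01303232 -1.59265235]
tube [(array([292., 209.,  55.,  25.]), 0.98), (array([326., 270.,  56.,  27.]), 0.97), (array([262., 281.,  54.,  25.]), 0.79)] [(array([312. , 221.1]), 0.89, array([ 0.547, -0.008])), (array([352.1, 278.2]), 0.87, arr
[... 1571 characters left out ...]
 159.9]), 0.89, array([ 0.685, -0.24 ])), (array([323.3, 202.7]), 0.67, array([ 0.55 , -0.026])), (array([367.5, 247.1]), 0.61, array([0.378, 0.06 ]))]
corner_stop [(array([246., 175.,  87.,  60.]), 0.98)] [(array([262.8, 215.6]), 0.76, array([0.641, 0.072])), (array([227.2, 245.3]), 0.56, array([0.611, 0.195]))]
flat_bar [(array([263., 176.,  37.,  20.]), 0.8)] [(array([280.6, 187.4]), 0.52, array([ 0.709, -0.054]))]
bolt [] [(array([228.4, 245. ]), 0.55, array([0.61 , 0.193]))]
soapstone [(array([264., 263.,  54.,  23.]), 0.56)] [(array([290.2, 274.2]), 0.9, array([0.454, 0.186]))]
angle_iron [(array([386., 162.,  51.,  30.]), 0.57)] [(array([413.8, 181.1]), 0.97, array([ 0.464, -0.287]))]
```

View pics/top0.png

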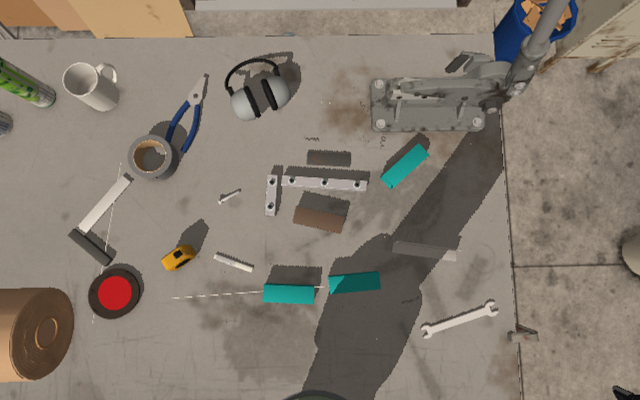

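View pics/scene0.png

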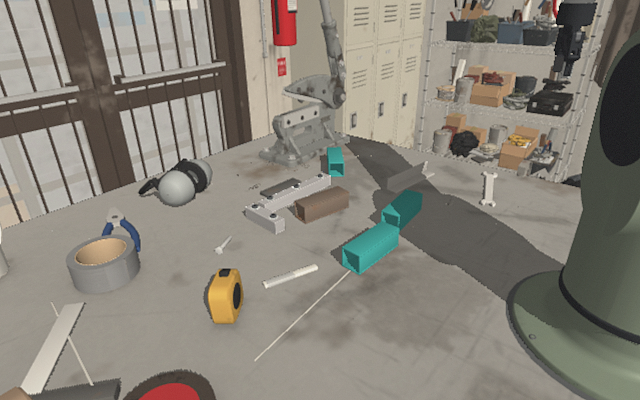

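The top picture shows four tube-shaped pieces: brown at (320,218), and turquoise at (289,293), (355,283) and (404,165). The brown one is the tube, because the task says brown-grey and rules out turquoise. The corner stop has its fence along (285..367,184) and its short bar at (271,195). I'll confirm in an enlarged crop and overlay fits of both.

```bash
cat >> h.py <<'E'
def tubefit(f):
    """top-face quad of the brown tube via colour, fitted as silhouette of box -> x,y,yaw"""
    from scipy.optimize import minimize
    c=f['color'].astype(int); h=cv2.cvtColor(f['color'],cv2.COLOR_RGB2HSV)
    m=((c[:,:,0]-c[:,:,2]>18)).astype(np.uint8)
    m[:165]=0;m[260:]=0;m[:,:255]=0;m[:,375:]=0
    n,l,st,_=cv2.connectedComponentsWithStats(m); k=1+np.argmax(st[1:,4]); m=(l==k).astype(np.float32)
    S=8; x0,y0,w,hh=250,160,130,105
    big=cv2.resize(m[y0:y0+hh,x0:x0+w],None,fx=S,fy=S,interpolation=cv2.INTER_LINEAR)>.5
    def cost(p):
        cs,sn=np.cos(p[2]),np.sin(p[2])
        P=[[p[0]+cs*a-sn*b,p[1]+sn*a+cs*b,z] for a in(-.02,.02) for b in(-.06,.06) for z in(0,.04)]
        q=np.array([(proj(f,r)-[x0,y0]+.5)*S for r in P],np.float32)
        im=np.zeros(big.shape,np.uint8); cv2.fillConvexPoly(im,np.round(cv2.convexHull(q)*16).astype(np.int32),1,shift=4)
        return float((im.astype(bool)!=big).sum())
    ys,xs=np.nonzero(m); g=ray(f,(xs.mean(),ys.mean()),.03)
    best=min((minimize(cost,[g[0],g[1],a],method='Nelder-Mead',options=dict(initial_simplex=[[g[0],g[1],a],[g[0]+.006,g[1],a],[g[0],g[1]+.006,a],[g[0],g[1],a+.1]])) for a in(-.3,-.1,.1,.3)),key=lambda r:r.fun)
    return best.x,best.fun/big.sum(),st[k]
E
python3 - <<'E'
from h import *
f=grab('top'); r=tubefit(f);print(r)
im=f['color'][:,:,::-1]; cr=cv2.resize(im[145:275,240:380],None,fx=5,fy=4.6,interpolation=cv2.INTER_CUBIC)
cr=cv2.resize(im[145:265,240:380],None,fx=5,fy=5,interpolation=cv2.INTER_CUBIC)
cv2.imwrite('pics/crop1.png',cr)
E
```

```text
(array([ 0.54852287, -0.02061499, -0.21935015]), np.float64(0.8787842982237537), array([ 255,  165,  120,   95, 7238], dtype=int32))
```

View pics/crop1.png

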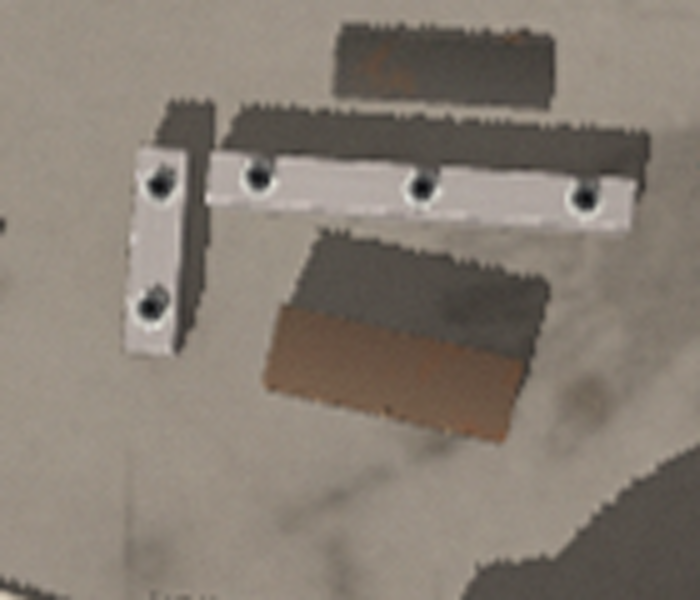

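The crop confirms the brown tube, at image centre (319,221), with its shadow above it. The L's bars and screw heads are clear. Next I'll fit silhouettes for both with better thresholds.

```bash
cat > fit.py <<'E'
from h import *
from scipy.optimize import minimize
S=8
def boxes(p,bx):
    cs,sn=np.cos(p[2]),np.sin(p[2])
    return [[[p[0]+cs*a-sn*b,p[1]+sn*a+cs*b,z] for a in B[:2] for b in B[2:4] for z in (0,B[4])] for B in bx]
def render(f,p,bx,win):
    x0,y0,w,h=win; im=np.zeros((h*S,w*S),np.uint8)
    for P in boxes(p,bx):
        q=np.array([(proj(f,r)-[x0,y0]+.5)*S for r in P],np.float32)
        cv2.fillConvexPoly(im,np.round(cv2.convexHull(q)*16).astype(np.int32),1,shift=4)
    return im>0
def fit(f,mask,bx,win,guess):
    x0,y0,w,h=win
    big=cv2.resize(mask[y0:y0+h,x0:x0+w].astype(np.float32),None,fx=S,fy=S,interpolation=cv2.INTER_LINEAR)>.5
    c=lambda p: float((render(f,p,bx,win)!=big).sum())
    best=None
    for a in(-.15,0,.15):
        g=np.array(guess)+[0,0,a]
        sx=[g,g+[.008,0,0],g+[0,.008,0],g+[0,0,.1]]
        r=minimize(c,g,method='Nelder-Mead',options=dict(initial_simplex=sx,xatol=1e-5,fatol=1))
        if best is None or r.fun<best.fun: best=r
    return best.x,best.fun/big.sum()
TUBE=[(-.02,.02,-.06,.06,.04)]
STOP=[(0,.025,-.22,-.01,.028),(-.075,.025,0,.025,.028)]
WIN=(240,145,140,120)
def largest(m,n=1):
    k,l,st,_=cv2.connectedComponentsWithStats(m.astype(np.uint8)); o=1+np.argsort(-st[1:,4])[:n]
    return np.isin(l,o)
def win(m):
    x0,y0,w,h=WIN; o=np.zeros_like(m); o[y0:y0+h,x0:x0+w]=m[y0:y0+h,x0:x0+w]; return o
def tube(f,g=(.55,-.022,-.2)):
    c=f['color'].astype(float); m=largest(win(c[:,:,0]/(c[:,:,2]+1)>1.4)); return fit(f,m,TUBE,WIN,g)+(m,)
def stop(f,g=(.64,.078,-.07)):
    c=f['color'].astype(float); m=largest(win(c.min(2)>165),2)
    m=cv2.morphologyEx(m.astype(np.uint8),cv2.MORPH_CLOSE,np.ones((3,3)))>0
    return fit(f,m,STOP,WIN,g)+(m,)
def rel(t,s):
    cs,sn=np.cos(s[2]),np.sin(s[2]); d=t[:2]-s[:2]
    return np.array([cs*d[0]+sn*d[1],-sn*d[0]+cs*d[1],t[2]-s[2]])
def show(f,items,name,k=5):
    x0,y0,w,h=WIN; im=cv2.resize(f['color'][y0:y0+h,x0:x0+w,::-1],None,fx=k,fy=k,interpolation=cv2.INTER_CUBIC)
    for p,bx,col in items:
        for P in boxes(p,bx):
            q=np.array([(proj(f,r)-[x0,y0]+.5)*k for r in P])
            for i in range(8):
                for j in range(i): 
                    if bin(i^j).count('1')==1: cv2.line(im,tuple(q[i].astype(int)),tuple(q[j].astype(int)),col,1)
    cv2.imwrite('pics/'+name,im)
E
python3 - <<'E'
from fit import *
f=grab('top'); t=tube(f); s=stop(f)
print(t[:2],t[2].sum(),s[:2],s[2].sum(),rel(t[0],s[0]))
show(f,[(t[0],TUBE,(0,255,0)),(s[0],STOP,(0,0,255))],'fit1.png')
E
```

```text
(array([ 0.54962592, -0.02273495, -0.24589407]), np.float64(0.07358855668538473)) 824 (array([ 0.63456964,  0.07678687, -0.01080591]), np.float64(11.89041464728056)) 117 [-0.08386336 -0.10043388 -0.23508816]
```

View pics/fit1.png

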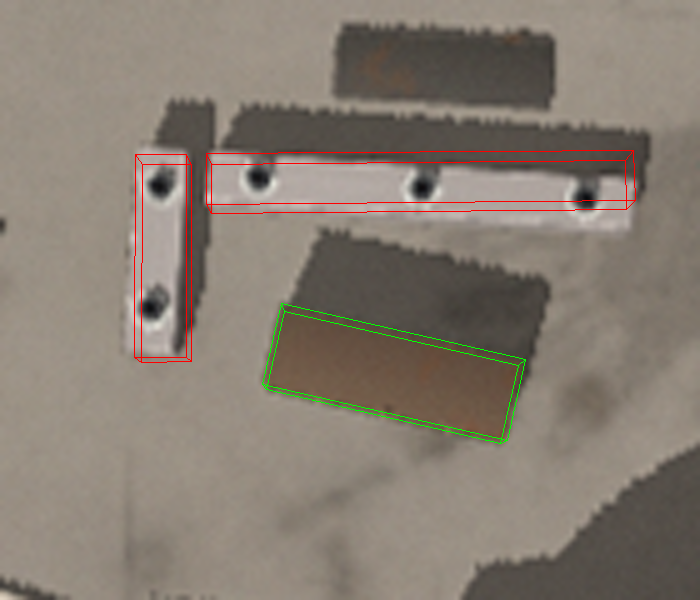

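The tube fit is good, but the stop mask is wrong (threshold), so I'm refitting it.

```bash
sed -i 's/m=largest(win(c.min(2)>165),2)/m=largest(win(c[:,:,2]>148),2)/' fit.py
python3 - <<'E'
from fit import *
f=grab('top'); c=f['color']
print(c[183,300],c[195,270],c[230,270],c[150,270],c[240,330])
E
python3 - <<'E'
from fit import *
f=grab('top')
c=f['color'].astype(float)
for th in (145,155,165): print(th,win(c[:,:,2]>th).sum(), win((c[:,:,0]-c[:,:,2]<14)&(c[:,:,2]>120)).sum())
t=tube(f); s=stop(f)
print(s[:2],s[2].sum(),rel(t[0],s[0]))
show(f,[(t[0],TUBE,(0,255,0)),(s[0],STOP,(0,0,255))],'fit2.png')
E
```

```text
[177 167 162] [176 166 162] [154 146 132] [156 146 134] [149 140 129]
145 1068 280
155 971 280
165 272 280
(array([ 0.63680973,  0.07817414, -0.08746916]), np.float64(0.4186259451795841)) 1058 [-0.0782978  -0.10817308 -0.157921  ]
```

View pics/fit2.png

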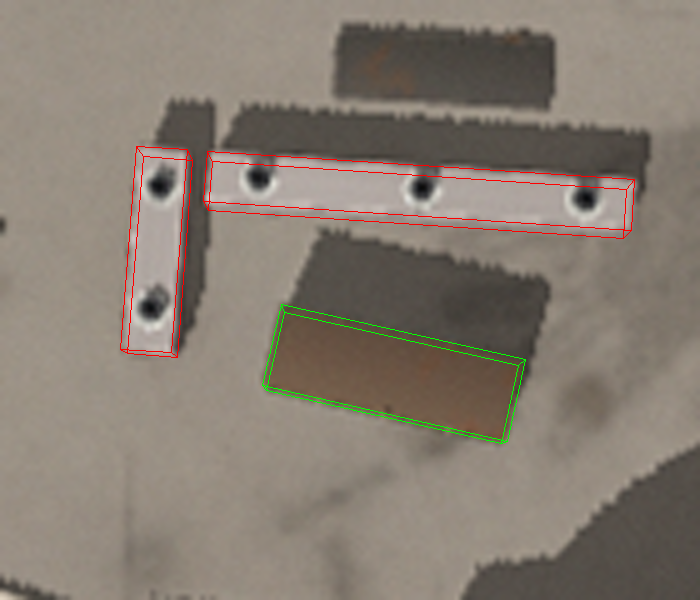

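Both fits now lie on the picture. In the stop frame the tube is at (-78, -108) mm and -0.158 rad. I'll move to behind the tube, with the jaw line parallel to the fence.

>>> apply_moves(steps=[[2.2, -2.1, 0.8, 0.024], [4.5, -4.2, 1.6, 0.048], [6.8, -6.3, 2.4, 0.072], [9, -8.4, 3.2, 0.096], [11.3, -10.5, 4, 0.12], [13.5, -12.5, 4.8, 0.145], [15.8, -14.6, 5.6, 0.169], [18, -16.7, 6.4, 0.193], [20.3, -18.8, 7.2, 0.217], [22.5, -20.9, 8, 0.241]], claw=0.25)

```text
clock: 2.43
position: [0.3682, -0.2961, 0.1512]
tool_rot: [3.141, -0.0, 0.152]
force: [0.8, -0.7, -0.7]
grip_width: 0.0643
```

```bash
cat > st.py <<'E'
from fit import *
STOPP=np.array([.6368,.0782,-.0875])
s=telemetry.observe(); p=s['position']; y=s['tool_rot'][2]
r=rel(np.array([p[0],p[1],y]),STOPP)
print('t',round(s['clock'],2),'pos',np.round(p,4),'rpy',np.round(s['tool_rot'],3),'F',np.round(s['force'],1),'w',round(s['grip_width'],4),'rel mm',np.round(r*1000,1))
def to(x,y_,z):  # target in stop frame -> tool shift cm
    c,sn=np.cos(STOPP[2]),np.sin(STOPP[2]); w=STOPP[:2]+[c*x-sn*y_,sn*x+c*y_]; d=w-p[:2]
    print('shift cm',np.round(100*np.array([np.cos(y)*d[0]+np.sin(y)*d[1],np.sin(y)*d[0]-np.cos(y)*d[1],p[2]-z]),2),'turn',round(y-STOPP[2],3))
E
python3 -c "
from st import *
to(-.133,-.108,.10)"
```

```text
t 2.43 pos [ 0.3682 -0.2961  0.1512] rpy [ 3.141 -0.     0.152] F [ 0.8 -0.7 -0.7] w 0.0643 rel mm [-234.8 -396.4  240. ]
shift cm [ 16.75 -25.59   5.12] turn 0.24
```

>>> apply_moves(steps=[[1.7, -2.6, 0, 0.024], [3.4, -5.2, 0, 0.05], [5.1, -7.8, 0.5, 0.08], [6.8, -10.4, 1, 0.1], [8.5, -13, 2, 0.125], [10.2, -15.6, 3, 0.15], [11.9, -18.2, 4, 0.18], [13.6, -20.8, 4.6, 0.2], [15.3, -23.4, 5.1, 0.22], [16.8, -25.6, 5.1, 0.24]])

```text
clock: 3.27
position: [0.4948, -0.0165, 0.0995]
tool_rot: [-3.141, 0.001, -0.086]
force: [0.0, 0.0, 0.3]
grip_width: 0.0638
```

```bash
python3 -c "
from st import *
to(-.133,-.108,.008)
to(-.07,-.108,.008)
"
```

```text
t 3.27 pos [ 0.4948 -0.0165  0.0995] rpy [-3.141e+00  1.000e-03 -8.600e-02] F [0.  0.  0.3] w 0.0638 rel mm [-133.2 -106.8    1.4]
shift cm [0.02 0.12 9.15] turn 0.001
shift cm [6.32 0.13 9.15] turn 0.001
```

>>> apply_moves(steps=[[0, 0.1, 1.5, 0], [0, 0.1, 3.5, 0], [0, 0.1, 5.5, 0], [0, 0.1, 7.3, 0], [0, 0.1, 8.4, 0], [0, 0.1, 9, 0], [0, 0.1, 9, 0], [0.5, 0.1, 9, 0], [1, 0.1, 9, 0], [1.5, 0.1, 9, 0]])

```text
clock: 4.1
position: [0.5106, -0.0211, 0.0112]
tool_rot: [-3.141, -0.002, -0.086]
force: [0.7, -0.4, -0.6]
grip_width: 0.0641
```

```bash
python3 -c "
from st import *
f=grab('wrist','w1.png')"
```

```text
t 4.1 pos [ 0.5106 -0.0211  0.0112] rpy [-3.141e+00 -2.000e-03 -8.600e-02] F [ 0.7 -0.4 -0.6] w 0.0641 rel mm [-117.  -110.     1.2]
```

View pics/w1.png

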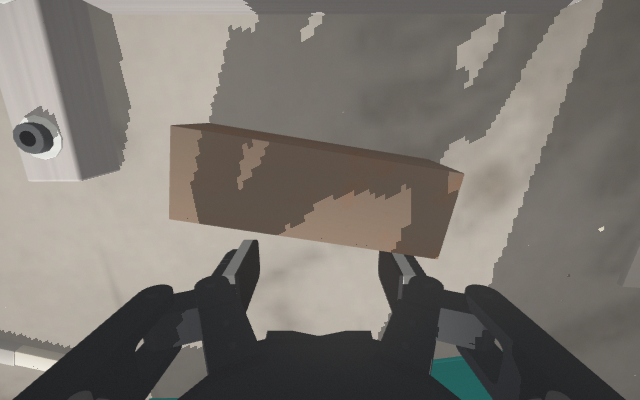

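The wrist picture shows both fingers behind the long side: left tip at (245,245), right tip at (385,250), and the tube spanning columns 170–460. I'll push towards the fence.

>>> apply_moves(steps=[[0.4, 0, 0, 0], [0.9, 0, 0, 0], [1.4, 0, 0, 0], [1.9, 0, 0, 0], [2.4, 0, 0, 0], [2.9, 0, 0, 0], [3.4, 0, 0, 0], [3.9, 0, 0, 0], [4.3, 0, 0, 0], [4.6, 0, 0, 0]])

```text
clock: 4.98
position: [0.5557, -0.025, 0.0103]
tool_rot: [-3.141, -0.0, -0.086]
force: [-5.5, 0.1, 4.3]
grip_width: 0.064
```

```bash
python3 -c "
from st import *
f=grab('wrist','w2.png')"
```

```text
t 4.98 pos [ 0.5557 -0.025   0.0103] rpy [-3.141 -0.    -0.086] F [-5.5  0.1  4.3] w 0.064 rel mm [ -71.7 -109.9    1.3]
```

View pics/w2.png

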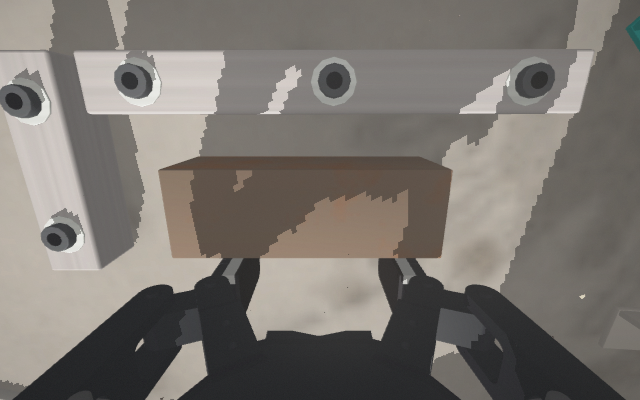

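The tube is square to the fence: top edge at row 157, fence foot at row 113, ends at columns 160 and 452. I'll continue, slowly near contact.

>>> apply_moves(steps=[[0.3, 0, 0, 0], [0.6, 0, 0, 0], [0.9, 0, 0, 0], [1.2, 0, 0, 0], [1.4, 0, 0, 0], [1.5, 0, 0, 0], [1.6, 0, 0, 0], [1.7, 0, 0, 0], [1.75, 0, 0, 0], [1.8, 0, 0, 0]])

```text
clock: 5.87
position: [0.5731, -0.0265, 0.0103]
tool_rot: [-3.142, 0.0, -0.086]
force: [-1.8, -0.3, -0.4]
grip_width: 0.064
```

>>> apply_moves(steps=[[0.05, 0, 0, 0], [0.1, 0, 0, 0], [0.15, 0, 0, 0], [0.2, 0, 0, 0], [0.2, 0, 0, 0], [0.25, 0, 0, 0], [0.25, 0, 0, 0], [0.3, 0, 0, 0], [0.3, 0, 0, 0], [0.3, 0, 0, 0]])

```text
clock: 6.7
position: [0.5761, -0.0268, 0.0103]
tool_rot: [-3.142, -0.0, -0.086]
force: [-0.6, 0.5, -0.8]
grip_width: 0.0638
```

```bash
python3 -c "
from st import *
f=grab('wrist','w3.png')"
```

```text
t 6.7 pos [ 0.5761 -0.0268  0.0103] rpy [-3.142 -0.    -0.086] F [-0.6  0.5 -0.8] w 0.0638 rel mm [ -51.2 -109.9    1.3]
```

View pics/w3.png

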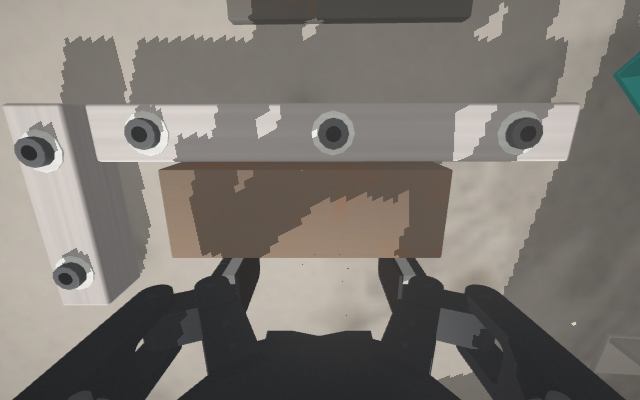

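It's almost at the fence but there is no contact force yet. I'll creep on.

>>> apply_moves(steps=[[0.03, 0, 0, 0], [0.06, 0, 0, 0], [0.09, 0, 0, 0], [0.12, 0, 0, 0], [0.15, 0, 0, 0], [0.18, 0, 0, 0], [0.21, 0, 0, 0], [0.24, 0, 0, 0], [0.27, 0, 0, 0], [0.3, 0, 0, 0]])

```text
clock: 7.58
position: [0.5773, -0.027, 0.0102]
tool_rot: [3.141, 0.004, -0.086]
force: [-16.0, 1.4, 12.3]
grip_width: 0.0641
```

Contact is at 16 N. I'll back off and rise, then set up for the end push. The tube ends are open with 3 mm walls, so I'll turn the shut fingers 90° so that both flanks meet the top wall.

>>> apply_moves(steps=[[-0.3, 0, 0, 0], [-0.8, 0, 0, 0], [-1.5, 0, 0, 0], [-2, 0, -1, 0], [-2, 0, -3, 0], [-2, 0, -5.5, 0], [-2, 0, -8, 0], [-2, 2, -9, 0], [-2, 4, -9, 0], [-2, 6, -9, 0]], claw=1)

```text
clock: 8.42
position: [0.5542, -0.0857, 0.1021]
tool_rot: [-3.142, -0.002, -0.086]
force: [0.2, -0.4, 0.6]
grip_width: 0.0001
```

```bash
python3 -c "
from st import *
print(np.round(s['qpos'],3))
f=grab('top');t=tube(f);print(t[:2],t[2].sum(),rel(t[0],STOPP))
to(-.021,-.197,.10)"
```

```text
t 8.42 pos [ 0.5542 -0.0857  0.1021] rpy [-3.142e+00 -2.000e-03 -8.600e-02] F [ 0.2 -0.4  0.6] w 0.0001 rel mm [ -68.  -170.5    2. ]
[ 0.053  0.592 -0.007  1.879  0.006  0.668 -1.614]
(array([ 0.60851729, -0.02192282, -0.10909948]), np.float64(0.8713620117436814)) 490 [-0.01942493 -0.10221137 -0.02159948]
shift cm [4.69 2.66 0.21] turn 0.002
```

>>> apply_moves(steps=[[0.5, 0.3, 0, -0.12], [1, 0.6, 0, -0.24], [1.5, 0.9, 0, -0.36], [2, 1.2, 0, -0.48], [2.5, 1.5, 0, -0.6], [3, 1.8, 0, -0.72], [3.5, 2.1, 0, -0.84], [4, 2.3, 0, -0.96], [4.4, 2.5, 0, -1.08], [4.7, 2.7, 0, -1.2]])

```text
clock: 9.3
position: [0.5986, -0.1162, 0.101]
tool_rot: [3.141, 0.0, 1.12]
force: [-0.6, 0.2, -0.6]
grip_width: -0.0001
```

```bash
python3 -c "
from st import *
to(-.021,-.197,.02)
print('turn to 90:',y-STOPP[2]-np.pi/2)"
```

```text
t 9.3 pos [ 0.5986 -0.1162  0.101 ] rpy [3.141 0.    1.12 ] F [-0.6  0.2 -0.6] w -0.0001 rel mm [ -21. -197. 1207.]
shift cm [0.  0.  8.1] turn 1.207
turn to 90: -0.3637549516162848
```

>>> apply_moves(steps=[[0, 0, 0, -0.12], [0, 0, 0, -0.24], [0, 0, 0.5, -0.364], [0, 0, 2, -0.364], [0, 0, 4, -0.364], [0, 0, 6, -0.364], [0, 0, 7.2, -0.364], [0, 0, 7.9, -0.364], [0, 0, 8.1, -0.364], [0, 0, 8.1, -0.364]])

```text
clock: 10.13
position: [0.5985, -0.116, 0.0196]
tool_rot: [-3.142, 0.0, 1.478]
force: [0.5, 0.1, 1.0]
grip_width: 0.0
```

```bash
python3 -c "
from st import *
f=grab('wrist','w4.png')"
```

```text
t 10.13 pos [ 0.5985 -0.116   0.0196] rpy [-3.142  0.     1.478] F [0.5 0.1 1. ] w 0.0 rel mm [ -21.1 -196.8 1565.4]
```

View pics/w4.png

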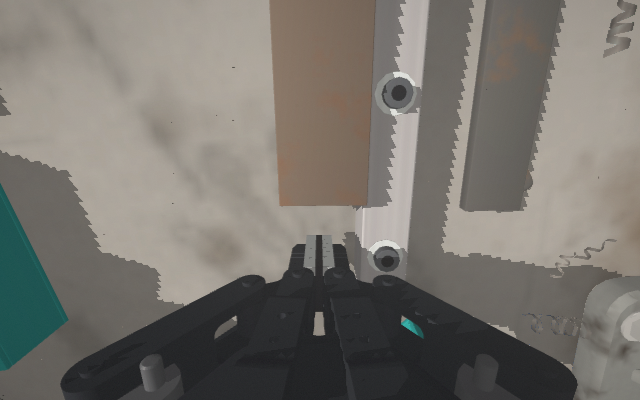

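The shut fingers at (319,240) are centred on the tube end (columns 279–368, row 206) and clear of the fence. I'll push along the fence.

>>> apply_moves(steps=[[0.5, 0, 0, 0], [1, 0, 0, 0], [1.5, 0, 0, 0], [1.9, 0, 0, 0], [2.3, 0, 0, 0], [2.7, 0, 0, 0], [3.1, 0, 0, 0], [3.5, 0, 0, 0], [3.9, 0, 0, 0], [4.3, 0, 0, 0]])

```text
clock: 11.02
position: [0.6025, -0.0739, 0.0195]
tool_rot: [3.142, 0.001, 1.477]
force: [-2.1, -6.8, 5.1]
grip_width: -0.0001
```

>>> apply_moves(steps=[[0.3, 0, 0, 0], [0.6, 0, 0, 0], [0.9, 0, 0, 0], [1.2, 0, 0, 0], [1.4, 0, 0, 0], [1.5, 0, 0, 0], [1.6, 0, 0, 0], [1.7, 0, 0, 0], [1.75, 0, 0, 0], [1.8, 0, 0, 0]])

```text
clock: 11.85
position: [0.6039, -0.0563, 0.0195]
tool_rot: [-3.141, 0.001, 1.477]
force: [-2.0, -7.4, 6.9]
grip_width: 0.0002
```

```bash
python3 -c "
from st import *
f=grab('wrist');g=grab('scene')
a=f['color'][:,:,::-1];b=g['color'][130:290,220:380,::-1]
cv2.imwrite('pics/w5.png',np.vstack([cv2.resize(a,(480,300)),cv2.resize(b,(480,300),interpolation=cv2.INTER_CUBIC)]))"
```

```text
t 11.85 pos [ 0.6039 -0.0563  0.0195] rpy [-3.141e+00  1.000e-03  1.477e+00] F [-2.  -7.4  6.9] w 0.0002 rel mm [ -21.  -136.9 1564.4]
```

View pics/w5.png

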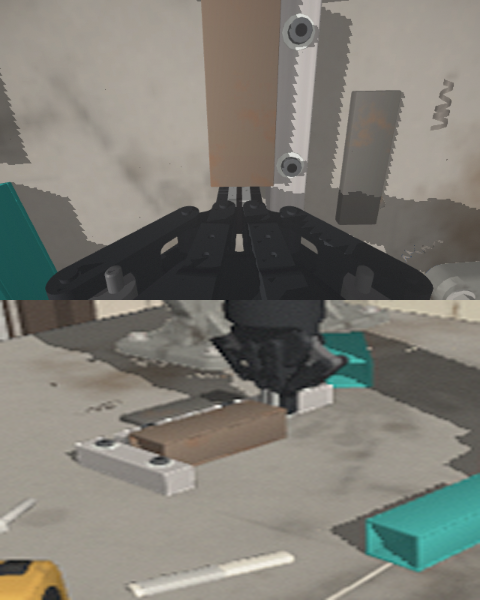

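The fingers sit on the tube's end and push it along the fence with about 7 N, with about 6 mm left to go.

>>> apply_moves(steps=[[0.06, 0, 0, 0], [0.12, 0, 0, 0], [0.18, 0, 0, 0], [0.24, 0, 0, 0], [0.3, 0, 0, 0], [0.36, 0, 0, 0], [0.4, 0, 0, 0], [0.44, 0, 0, 0], [0.47, 0, 0, 0], [0.5, 0, 0, 0]])

```text
clock: 12.78
position: [0.6044, -0.0513, 0.0194]
tool_rot: [-3.141, 0.001, 1.477]
force: [-2.7, -7.4, 6.0]
grip_width: 0.0001
```

>>> apply_moves(steps=[[0.02, 0, 0, 0], [0.04, 0, 0, 0], [0.06, 0, 0, 0], [0.08, 0, 0, 0], [0.1, 0, 0, 0], [0.11, 0, 0, 0], [0.12, 0, 0, 0], [0.13, 0, 0, 0], [0.14, 0, 0, 0], [0.15, 0, 0, 0]])

```text
clock: 13.62
position: [0.6044, -0.0511, 0.0194]
tool_rot: [-3.141, 0.003, 1.476]
force: [-2.7, -12.7, 6.3]
grip_width: 0.0
```

Advance has stopped and the force has risen to 12.7 N, so the tube is on the stop bar. I'll back off, rise and check.

>>> apply_moves(steps=[[-0.3, 0, 0, 0], [-0.8, 0, 0, 0], [-1.5, 0, 0, 0], [-2.2, 0, 0, 0], [-2.6, 0, -1, 0], [-2.6, 0, -3, 0], [-2.6, 0, -6, 0], [-3.5, 3, -9, 0.12], [-4.5, 6, -11, 0.24], [-6, 10, -12, 0.36]])

```text
clock: 14.45
position: [0.6985, -0.1171, 0.1441]
tool_rot: [3.138, -0.003, 1.113]
force: [0.9, 1.0, -0.2]
grip_width: -0.0003
```

```bash
python3 -c "
from st import *
f=grab('top');t=tube(f);print(t[:2],t[2].sum(),rel(t[0],STOPP)); sp=stop(f);print(sp[:2])
x0,y0,w,h=WIN
show(f,[(t[0],TUBE,(0,255,0)),(STOPP,STOP,(0,0,255))],'fit3.png')
cr=cv2.resize(f['color'][165:235,255:345,::-1],None,fx=7,fy=7,interpolation=cv2.INTER_CUBIC);cv2.imwrite('pics/fit3.png',cr)
to(-.075,-.065,.10); to(-.075,-.065,.009)"
```

```text
t 14.45 pos [ 0.6985 -0.1171  0.1441] rpy [ 3.138e+00 -3.000e-03  1.113e+00] F [ 0.9  1.  -0.2] w -0.0003 rel mm [  78.5 -189.1 1200.5]
(array([ 0.61197344,  0.01889784, -0.10203476]), np.float64(0.09697083021690352)) 836 [-0.01954926 -0.06124484 -0.01453476]
(array([0.52545678, 0.14830316, 0.17700799]), np.float64(0.8518389945562046))
shift cm [  6.02 -18.8    4.41] turn 1.2
shift cm [  6.02 -18.8   13.51] turn 1.2
```

View pics/fit3.png

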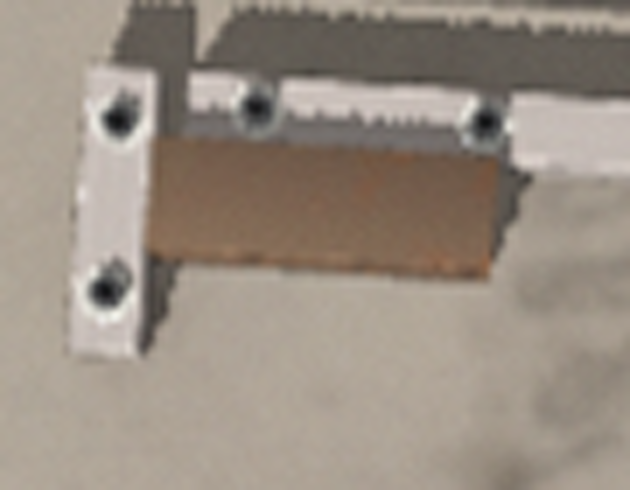

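The check gives the tube at about (-19.5, -61.2) mm and -0.015 rad, and it looks seated. My retreat went towards +x, harmless at that height. I'll make a gentle seating push on the long side to settle the angle.

>>> apply_moves(steps=[[0.6, -1.9, 0, 0.12], [1.2, -3.8, 0, 0.24], [1.8, -5.7, 0, 0.36], [2.4, -7.6, 0, 0.48], [3, -9.5, 0, 0.6], [3.6, -11.4, 0, 0.72], [4.2, -13.3, 0, 0.84], [4.8, -15.2, 0, 0.96], [5.4, -17.1, 0, 1.08], [6, -18.8, 0, 1.2]], claw=0.4)

```text
clock: 15.33
position: [0.5531, 0.0199, 0.1394]
tool_rot: [-3.141, -0.0, -0.088]
force: [0.6, 0.4, 0.1]
grip_width: 0.0515
```

```bash
python3 -c "
from st import *
to(-.075,-.066,.010);to(-.051,-.066,.010)"
```

```text
t 15.33 pos [0.5531 0.0199 0.1394] rpy [-3.141 -0.    -0.088] F [0.6 0.4 0.1] w 0.0515 rel mm [-78.3 -65.4  -0.6]
shift cm [ 0.33  0.06 12.94] turn -0.001
shift cm [ 2.73  0.06 12.94] turn -0.001
```

>>> apply_moves(steps=[[0, 0, 2, 0], [0, 0, 5, 0], [0, 0, 8, 0], [0, 0, 10.5, 0], [0, 0, 12, 0], [0, 0, 12.9, 0], [0.4, 0, 12.9, 0], [1, 0, 12.9, 0], [1.6, 0, 12.9, 0], [2.1, 0, 12.9, 0]])

```text
clock: 16.17
position: [0.5767, 0.0175, 0.0111]
tool_rot: [-3.141, -0.002, -0.082]
force: [-0.6, -0.7, -0.0]
grip_width: 0.0516
```

>>> apply_moves(steps=[[0.1, 0, 0, 0], [0.2, 0, 0, 0], [0.3, 0, 0, 0], [0.4, 0, 0, 0], [0.5, 0, 0, 0], [0.55, 0, 0, 0], [0.6, 0, 0, 0], [0.65, 0, 0, 0], [0.68, 0, 0, 0], [0.7, 0, 0, 0]])

```text
clock: 17.0
position: [0.581, 0.017, 0.0097]
tool_rot: [3.141, 0.002, -0.082]
force: [-8.1, 1.9, 6.3]
grip_width: 0.0514
```

>>> apply_moves(steps=[[0.02, 0, 0, 0], [0.04, 0, 0, 0], [0.06, 0, 0, 0], [0.08, 0, 0, 0], [0.1, 0, 0, 0], [0.12, 0, 0, 0], [0.13, 0, 0, 0], [0.14, 0, 0, 0], [0.15, 0, 0, 0], [0.15, 0, 0, 0]])

```text
clock: 17.83
position: [0.581, 0.017, 0.0096]
tool_rot: [3.141, 0.005, -0.082]
force: [-16.2, 2.3, 13.0]
grip_width: 0.0515
```

>>> apply_moves(steps=[[-0.3, 0, 0, 0], [-0.8, 0, 0, 0], [-1.5, 0, 0, 0], [-2.3, 0, 0, 0], [-3, 0, -1, 0], [-3, 0, -3, 0], [-3, 0, -6, 0], [-5, 2, -9, 0], [-7, 5, -12, 0], [-9, 8, -14, 0]])

```text
clock: 18.67
position: [0.4889, -0.0521, 0.1498]
tool_rot: [-3.141, -0.002, -0.08]
force: [0.7, -1.0, -0.1]
grip_width: 0.0512
```

>>> apply_moves(steps=[[0, 3, 0, 0], [0, 6, 0, 0], [0, 9, 0, 0], [0, 12, 0, 0], [0, 15, 0, 0], [0, 18, 0, 0], [0, 20, 0, 0], [0, 22, 0, 0], [0, 22, 0, 0], [0, 22, 0, 0]])

```text
clock: 19.5
position: [0.471, -0.2721, 0.1478]
tool_rot: [3.141, -0.0, -0.084]
force: [0.7, 0.7, -0.0]
grip_width: 0.0512
```

```bash
python3 -c "
from st import *
f=grab('top')
t=tube(f);print(t[:2],t[2].sum(),rel(t[0],STOPP)); sp=stop(f,tuple(STOPP));print(sp[:2])
a=cv2.resize(f['color'][150:240,210:350,::-1],None,fx=4,fy=4,interpolation=cv2.INTER_CUBIC)
g=grab('scene');b=cv2.resize(g['color'][150:290,200:340,::-1],(560,230+0),interpolation=cv2.INTER_CUBIC)
cv2.imwrite('pics/fin.png',np.vstack([a,b]))
for n in ('top',):
  for o in('flat_bar','bolt','soapstone','angle_iron'):
    q=cams.pinpoint(n,o);print(o,[np.round(ray(f,x['uv'],0)[:2],3) for x in q[:2]])"
```

```text
t 19.5 pos [ 0.471  -0.2721  0.1478] rpy [ 3.141 -0.    -0.084] F [ 0.7  0.7 -0. ] w 0.0512 rel mm [-134.6 -363.4    3.5]
(array([ 0.61161358,  0.01901477, -0.09184199]), np.float64(0.09476197582450381)) 838 [-0.01991796 -0.0611598  -0.00434199]
(array([ 0.63713459,  0.07851941, -0.08855086]), np.float64(1.1778532608695653))
flat_bar [array([ 0.704, -0.06 ])]
bolt [array([0.6  , 0.199]), array([0.44 , 0.182])]
soapstone [array([0.44 , 0.187])]
angle_iron [array([ 0.461, -0.278])]
```

View pics/fin.png

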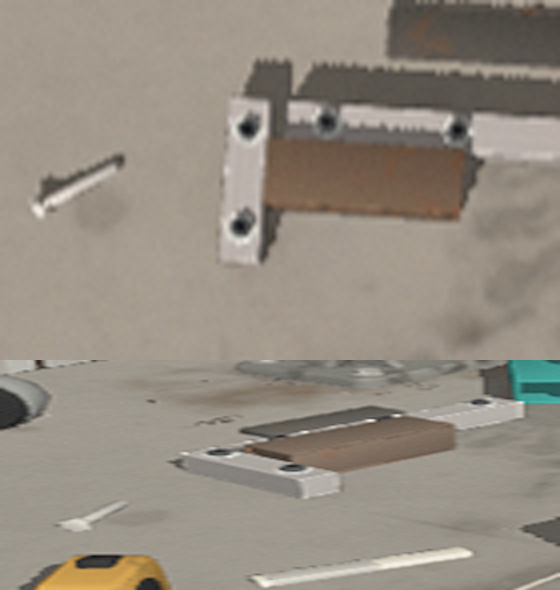

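The tube sits on the fence and the stop bar at (-19.9, -61.2) mm and -0.004 rad. The bystanders are where they were and the arm is clear, so I'm handing in.

```bash
python3 -c "
from h import *
print(workorder.job_done())"
```

```text
the job is handed in; nothing more can be done
None
```

The brown tube now lies against the long fence with its end on the short stop bar, and I handed the job in at about 20 s of the 43 s allowed. `job_done` gives no verdict, so this rests on my own checks.

**What I did:** I pushed the long side onto the fence with the fingers spread. I then pushed the end along the fence to the stop bar with the fingers shut, and finished with a gentle push on the long side. The tube was never gripped or lifted, and the highest force I read was about 21 N.

**Last checks:**
- **Tube position:** the top-camera fit puts the tube centre at (-19.9, -61.2) mm in the stop's frame, against a target of (-20, -60). The angle to the fence is -0.004 rad. All of these are within limits.
- **Contact:** on both faces the fingers stopped advancing while the force rose, to 16 N on the fence and 13 N on the stop bar.
- **Other pieces:** the detector's positions for the four bystanders moved by at most about 10 mm. That is about the detector's own scatter, and nothing looks shifted in the pictures.
- **Robot:** it is clear of everything, at a height of 0.15 m with no force reading.

**Checks that failed or disagreed:**
- **Stop re-fit:** re-measuring the corner stop in the later pictures did not work, because my image mask caught other surfaces. I used the first fit, which lay well on the picture.
- **Calibration:** it is only good to about 2 mm, so the 1.2 mm y error is within measurement error.

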